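# Crank the cleaning basket up and set it to drain

## Robot

A 6-joint arm with a two-finger parallel gripper is mounted at the origin on the work surface. World frame = base frame: x ahead of the robot, y to its left, z up, the work surface at z = 0. Lengths are in m, angles in rad, forces in N, time in s.
With the tool pointing down it reaches from about 0.35 to 0.775 m from the base axis. Payload 5.5 kg.
Tool frame: the origin (TCP) lies on the centre line of the jaws, within the pads' length; the fingertips stand 11 mm ahead of it and the grasp point (between the pads) lies 8 mm behind it; z points along the fingers, y is the line along which they close (so a half turn about z gives the same grasp; the last joint's range is limited). The gripper opens to 85 mm and grips with 20 to 120 N. Pads are 22 mm wide; open, the fingers measure 114 mm over their backs; the gripper's body (76 mm by 85 mm) begins 54 mm behind the grasp point. The pads swing forward as they close: fully open they stand 13 mm farther back than shut.
Start: joints at [0.974, 0.313, 0.046, 1.304, 0, 1.431], TCP at [0.254, 0.516, 0.242] pointing down, gripper open.
Joint ranges: [-2.76, 2.76], [-0.86, 1.69], [-1.03, 1.26], [-2.2, 2.34], [-1.47, 1.5], [-3.14, 3.14]. Speed limits (rad/s): [2.57, 2.57, 3.14, 3.14, 3.14, 3.14].

## Interface

Orientations are given as a unit quaternion [w, x, y, z].
In Python, from workcell import env, viewer, order, models gives the robot as it stands.
- The arm moves only by the tool drive_tool, never from a script. Its argument "series" is a list that holds one entry, the list of rows, each a list of 6 numbers: the shift along the tool's x, y, z each as a share of 120 mm, from -1 to 1, then the turn, a rotation vector about the tool's x, y, z each as a share of 180 degrees, from -1 to 1. A call has 1 to 20 rows; each row shifts and turns the commanded pose from where the row before left it, along the tool's axes as they then stand; what a row does not reach is not made up. A row lasts 1/8 s, in which the tool goes at most 62.5 mm and 10.7 degrees, less where a joint would pass 70% of its speed; a pose out of reach is approached as far as the arm can. A call with a number of a shift or a turn outside -1 to 1 is refused whole. A call with a gripper value outside its range is refused whole. "jaw" is the opening, from -1 (shut) to 1 (fully open), set as the call begins (left out, the last holds). The fingers move at their own pace and stop on an object; "grip_force" is the grip in N (left out, the last holds). Time passes only in rows, so rows that do not move let the fingers close. It gives the time, the measured TCP pose, the force, the opening and the grip force at its end, in the units of the state.
- env.get_state(): the state, without advancing time (a new reading comes with each control period).
- viewer.read_camera(name): name is "scene" or "side" or "wrist"; returns the picture (384x512x3 uint8, red, green, blue); there is no depth.
- viewer.camera_info(name): a dict with "intrinsics" (3x3 intrinsics, pixels), "R" (3x3) and "t" (3): a world point X has camera coordinates R X + t; the wrist camera has in their place "T_tool_cam" (4x4, takes a point from camera to tool coordinates, whose origin is the TCP and whose axes are the flange's). Camera axes: x right, y down, z forward; pixel columns grow to the right and rows downward; lengths in m; the calibration is good to about 2 mm. A picture is of the moment at which its call begins: read the wrist's pose just before it. camera_info takes no time and is no camera call.
- order.hand_in(): hands the job in; it is judged then, once.
Trained networks look in the newest picture that a camera, given by its name, has taken for a name from the list of things; names that differ only in an ending like _2 or _b are one class to them, and where a whole thing is asked for, a point or a joint stands for the part that bears it (a point fixed in the world has none). Each returns a list of dicts, best first, with "score" (0 to 1); they miss things now and then, are a little off and sometimes report something else, mostly with a low value. They report only what shows in the picture. A call takes as long as a camera call. They do not tell look-alikes from the thing itself.
- models.silhouettes(label, camera): "region" (384x512 bool, what is visible of it) and "location" ([column, row] in pixels, amid what is visible of it).
The state is a dict: "clock": time; "joint_pos": joint angles; "qvel": joint speeds; "tau": joint torques, N m; "tcp_pos": TCP position; "orientation": TCP orientation; "wrist_force": force on the tool from outside, world axes, zero at the start; "ft_torque": the same for the moment, N m; "finger_gap": finger opening in m; "grip_force": force on a finger pad.
Only numpy, scipy, OpenCV 4.12 (cv2) and the standard library are available. Lean on these libraries where they do the work, as an engineer would, in place of code of your own. Each camera call takes 0.05 s, during which the arm holds its last target. There are 200 camera calls.

## Task

The watch parts in the wire basket have finished cleaning at the bottom of the ultrasonic tank. Turn the hand crank clockwise (seen from above), nearly two full turns and taking the flat grip anew as needed, until the lift is all the way up, then take the basket by its bar, keep it upright, and set it down flat inside the white square drip tray, letting go only once it stands there. Leave the lift up, and leave the loupe, screwdriver stand and parts tin where they stand.

Things in the scene. Friction and masses are not known exactly. Their poses are not given: they have to be found in the camera images.
- tank: Ultrasonic cleaning tank, white housing with steel deck, fixed to the bench, 170 (x) by 300 (y) by 150 mm high, the crank on its -y half (a 44 mm boss there, top at 168 mm), the well in its +y half; origin at the centre of its underside, z up, front panel facing its -x.
- crank_axis (a point): Point on the crank's vertical axis, 210 mm above the bench, at tank x 0, y -85 mm. Does not turn with the crank.
- crank (a joint): Hand crank angle in rad, vertical axis, growing clockwise seen from above: 0 (lift down) to 11.0 (1.75 turns: stop, lift up). At 0 the arm points 0.9 rad counterclockwise (from above) of the tank's -x, so toward its front right (-x and -y). Starts from 0 to 1.0. Stiff (about 0.2 N m, 4 N at the grip); stays where it is left.
- crank_grip (a point): Middle of the crank's grip, 60 mm from the axis, 210 mm above the bench: an upright flat black blade, rigid on the arm's end (it does not spin), 34 mm long radially, 12 mm thick, from 184 to 232 mm above the bench; the 22 mm wide arm below it has its top at 184 mm. The point's x axis points outward along the arm, z up; fingers close on the blade along its y.
- well_mouth (a point): Centre of the square well's open mouth (104 by 104 mm), at tank x 0, y +65 mm, 150 mm above the bench. Inside, the basket starts on ledges 35 mm above the bench; a platform, rising 9.7 mm per rad of crank, meets it at about 1.24 rad and at the crank's stop holds its underside 130 mm above the bench.
- basket: Loose steel wire basket, 88 by 88 mm, walls 45 mm high, 0.2 to 0.4 kg; origin at the centre of its underside, z up. Watch parts in it are fixed. Starts at the bottom of the well, squared with the tank to within 0.05 rad.
- basket_bar (a point): Middle of the basket's carrying bar, 77 mm above its underside: a flat black bar along the basket's y, 88 mm long, 10 mm thick (x), 16 mm high, on an upright strip at each end, open below.
- tray: White square drip tray fixed to the bench, 128 by 128 mm outside, 120 by 120 mm inside, rim 14 mm above the bench, floor 4 mm thick; origin at the centre of its underside, z up, sides along its x and y.
- loupe: Black waisted eye loupe standing on the bench, 54 mm wide, 60 mm tall, origin under its centre. Bystander.
- driver_stand: Round stand of screwdrivers, 84 mm wide, 114 mm tall, origin under its centre. Bystander.
- parts_tin: Round white closed tin, 80 mm wide, 32 mm tall, origin under its centre. Bystander.
Not all that is in view belongs to the job. Leave any blue or yellow look-alike of the basket alone.

How it is judged:
By the outcome, as a careful person would: the job done as asked, in the order asked, and still so for the second after the job is handed in, with the robot touching nothing.
It also fails if it takes over 72 s, if anything falls off the work surface, if the arm or the gripper's body presses on something with over 40 N, if the wrist force passes 120 N, or if a joint passes its speed limit or range.

## Working session

There is one attempt and no reset: what is moved stays moved. The work goes in short steps, Python scripts to look and compute and a tool call to move; the robot and the scene stay as the last step left them, time stands still between calls to the robot, and variables do not carry over. Pictures are saved under pics/ and viewed, at most 10 in all, crops included, and the job is handed in when it is done.

Besides the shell and the picture viewer there is one more tool, called as name(argument=value, ...), one argument or row to a line, values as JSON. drive_tool: Moves the arm, as the interface text tells. Its arguments: {"type":"object","properties":{"series":{"type":"array"},"jaw":{"type":"number"},"grip_force":{"type":"number"}},"required":["series"]}

```bash
mkdir -p pics; ls; python3 - <<'E'
from workcell import env, viewer, order, models
import cv2, numpy as np
s=env.get_state(); print({k:np.round(v,3).tolist() for k,v in s.items()})
ims=[]
for c in ["scene","side"]:
    im=viewer.read_camera(c); cv2.imwrite(f"pics/{c}0.png",im[:,:,::-1])
    i=viewer.camera_info(c); print(c,np.round(i["intrinsics"],1).tolist(),np.round(i["R"],3).tolist(),np.round(i["t"],3).tolist())
    ims.append(im)
    for l in ["tank","crank","basket","basket_bar","tray","loupe","driver_stand","parts_tin"]:
        print(c,l,[(round(d["score"],2),np.round(d["location"]).tolist(),int(d["region"].sum())) for d in models.silhouettes(l,c)][:3])
print(np.round(viewer.camera_info("wrist")["T_tool_cam"],3).tolist(), viewer.camera_info("wrist")["intrinsics"])
E
```

```text
pics
{'clock': 0.0, 'joint_pos': [0.974, 0.314, 0.045, 1.304, -0.0, 1.431], 'qvel': [-0.001, 0.001, -0.0, -0.0, -0.002, 0.001], 'tau': [0.001, -48.062, 29.854, 0.019, -0.0, -0.0], 'tcp_pos': [0.253, 0.516, 0.241], 'orientation': [-0.0, 0.226, 0.974, -0.001], 'wrist_force': [0.032, -0.577, 0.331], 'ft_torque': [-0.013, 0.027, 0.023], 'grip_force': 0.0, 'finger_gap': 0.086}
scene [[425.9, 0.0, 260.6], [0.0, 425.9, 190.6], [0.0, 0.0, 1.0]] [[0.007, 1.0, -0.015], [0.739, -0.015, -0.673], [-0.674, -0.006, -0.739]] [0.005, -0.315, 1.452]
scene tank [(0.78, [295.0, 217.0], 12697)]
scene crank [(0.73, [217.0, 182.0], 384), (0.6, [297.0, 216.0], 12910), (0.56, [257.0, 173.0], 463)]
scene basket [(0.88, [290.0, 158.0], 640), (0.86, [405.0, 254.0], 1738), (0.8, [317.0, 302.0], 2165)]
scene basket_bar [(0.86, [403.0, 252.0], 1819), (0.7, [321.0, 205.0], 364), (0.66, [288.0, 158.0], 632)]
scene tray [(0.65, [129.0, 212.0], 2082)]
scene loupe [(0.74, [214.0, 180.0], 426)]
scene driver_stand [(0.65, [187.0, 264.0], 1400)]
scene parts_tin [(0.45, [338.0, 164.0], 67)]
side [[409.3, 0.0, 257.9], [0.0, 409.3, 193.3], [0.0, 0.0, 1.0]] [[0.991, -0.134, -0.009], [-0.089, -0.606, -0.79], [0.101, 0.784, -0.613]] [-0.553, 0.16, 0.976]
side tank [(0.78, [260.0, 204.0], 8712)]
side crank [(0.84, [240.0, 185.0], 667)]
side basket [(0.83, [329.0, 196.0], 1297)]
side basket_bar [(0.92, [176.0, 221.0], 1419), (0.57, [330.0, 194.0], 1269), (0.42, [257.0, 165.0], 34)]
side tray [(0.57, [251.0, 365.0], 2947)]
side loupe [(0.6, [197.0, 278.0], 644)]
side driver_stand [(0.62, [320.0, 278.0], 1590)]
side parts_tin [(0.68, [191.0, 189.0], 570)]
[[-0.0, -0.96, -0.28, 0.071], [1.0, -0.0, 0.0, 0.001], [-0.0, -0.28, 0.96, -0.132], [0.0, 0.0, 0.0, 1.0]] [[267.18818907   0.         255.38833032]
 [  0.         267.18818907 188.10626659]
 [  0.           0.           1.        ]]
```

View pics/scene0.png

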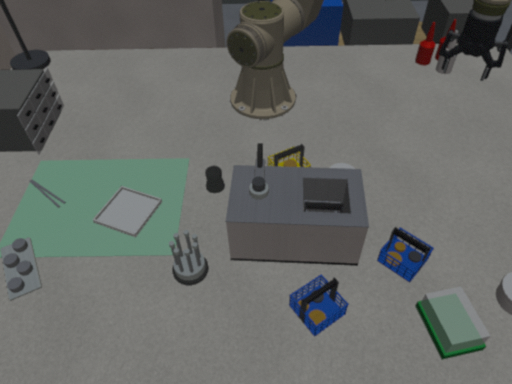

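View pics/side0.png

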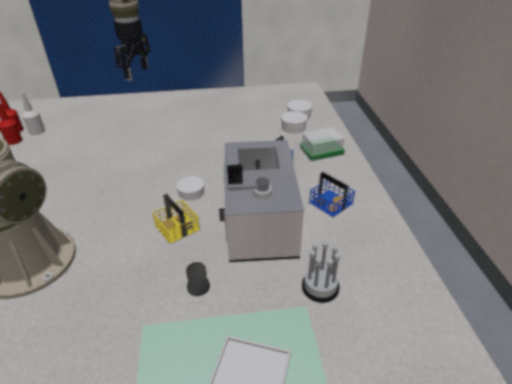

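```bash
cat > h.py <<'E'
from workcell import env, viewer, order, models
import cv2, numpy as np
from scipy.optimize import minimize
I={c:viewer.camera_info(c) for c in ["scene","side"]}
def proj(P,c):
    i=I[c]; X=np.asarray(P)@np.array(i["R"]).T+i["t"]; u=X@np.array(i["intrinsics"]).T
    return u[:,:2]/u[:,2:]
def place(L,x,y,a):
    L=np.asarray(L,float); k,s=np.cos(a),np.sin(a)
    return np.c_[x+k*L[:,0]-s*L[:,1],y+s*L[:,0]+k*L[:,1],L[:,2]]
def box(x0,x1,y0,y1,z0,z1): return [(x,y,z) for x in(x0,x1) for y in(y0,y1) for z in(z0,z1)]
def mask(P,c):
    m=np.zeros((384*4,512*4),np.uint8)
    cv2.fillConvexPoly(m,cv2.convexHull((proj(P,c)*4+1.5).astype(np.int32)),255)
    return cv2.resize(m,(512,384),interpolation=cv2.INTER_AREA)/255.
def back(p,c,z):
    i=I[c];R=np.array(i["R"]);d=R.T@np.linalg.inv(i["intrinsics"])@[p[0],p[1],1];o=-R.T@i["t"]
    return o+d*(z-o[2])/d[2]
E
python3 - <<'E'
from h import *
for c in I: viewer.read_camera(c)
def reg(l,c): return models.silhouettes(l,c)[0]["region"].astype(float)
def fit(L,S,x0):
    f=lambda p:sum(1-np.minimum(mask(place(L,*p),c),S[c]).sum()/np.maximum(mask(place(L,*p),c),S[c]).sum() for c in S)
    r=min((minimize(f,[*x0[:2],a],method="Nelder-Mead",options=dict(initial_simplex=[[x0[0],x0[1],a],[x0[0]+.02,x0[1],a],[x0[0],x0[1]+.02,a],[x0[0],x0[1],a+.1]],xatol=1e-4,fatol=1e-4)) for a in x0[2]),key=lambda r:r.fun)
    return np.round(r.x,4),round(r.fun,3)
for cs in (["scene","side"],["scene"],["side"]):
    S={c:reg("tank",c) for c in cs}
    print("tank",cs,fit(box(-.085,.085,-.15,.15,0,.15),S,[.5,.1,(-.1,.1)]))
b=back((129,212),"scene",.01); print(b)
for cs in (["scene","side"],["scene"]):
    S={c:reg("tray",c) for c in cs}
    print("tray",cs,fit(box(-.064,.064,-.064,.064,0,.014),S,[b[0],b[1],(-.5,-.2,.1,.4)]))
for l,h in (("loupe",.03),("driver_stand",.04)):
    print(l,back(models.silhouettes(l,"scene")[0]["location"],"scene",h))
print("tin",back((191,189),"side",.016))
im=viewer.read_camera("scene"); im2=viewer.read_camera("side")
a=cv2.resize(im[130:235,215:375],None,fx=4,fy=4,interpolation=3);d=cv2.resize(im2[125:265,205:310],None,fx=3,fy=3,interpolation=3)
out=np.zeros((max(a.shape[0],d.shape[0]),a.shape[1],3),np.uint8)[:,:480]; 
cv2.imwrite("pics/crop_s.png",a[:,:,::-1])
E
```

```text
tank ['scene', 'side'] (array([ 0.5722,  0.072 , -0.0715]), np.float64(0.088))
tank ['scene'] (array([ 0.5725,  0.0729, -0.0697]), np.float64(0.05))
tank ['side'] (array([ 0.5712,  0.0687, -0.0692]), np.float64(0.03))
[ 0.50329623 -0.35125066  0.01      ]
tray ['scene', 'side'] (array([ 0.4926, -0.3586, -0.3943]), np.float64(0.099))
tray ['scene'] (array([ 0.4934, -0.3573, -0.395 ]), np.float64(0.038))
loupe [ 0.4120582  -0.12851502  0.03      ]
driver_stand [ 0.68401195 -0.17809403  0.04      ]
tin [0.3932016  0.20568112 0.016     ]
```

View pics/crop_s.png

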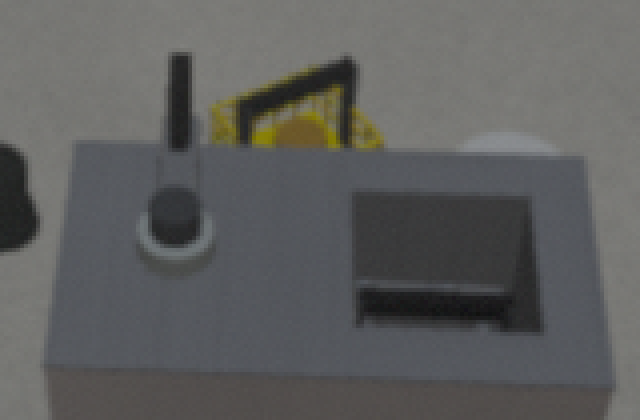

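```bash
python3 - <<'E'
from h import *
im={c:viewer.read_camera(c).max(2) for c in I}
ax=place([(0,-.085,.21)],.572,.072,-.07)[0]; print("axis",ax, "well",place([(0,.065,.15)],.572,.072,-.07))
# score: mean darkness inside blade vs ring around
def sc(th,c,dx,dy):
    a=-.07+np.pi+th
    m=mask(place(box(.043,.077,-.006,.006,.184,.232),ax[0]+dx,ax[1]+dy,a),c)
    ring=np.clip(cv2.dilate(m,np.ones((5,5)))-m,0,1)
    return (im[c]*m).sum()/m.sum()-(im[c]*ring).sum()/ring.sum()
for cs in (["scene","side"],["scene"],["side"]):
    r=sorted((sum(sc(t,c,dx,dy) for c in cs),t,dx,dy) for t in np.arange(-.2,.95,.025) for dx in np.arange(-.006,.007,.003) for dy in np.arange(-.006,.007,.003))
    print(cs,np.round(r[:4],3).tolist())
E
```

```text
axis [ 0.56605486 -0.01279184  0.21      ] well [[0.57654629 0.13684082 0.15      ]]
['scene', 'side'] [[-122.546, -0.0, 0.0, 0.0], [-122.089, 0.05, 0.0, 0.003], [-122.079, -0.05, 0.0, -0.003], [-121.308, 0.1, 0.0, 0.006]]
['scene'] [[-54.083, 0.05, 0.003, 0.003], [-53.526, -0.0, 0.003, 0.0], [-52.909, -0.0, 0.0, 0.0], [-52.433, 0.05, 0.0, 0.003]]
['side'] [[-72.49, -0.05, 0.0, -0.006], [-72.431, 0.15, 0.0, 0.006], [-72.132, 0.05, 0.0, 0.0], [-72.07, -0.0, 0.0, -0.003]]
```

Basket look-alikes are yellow at (290,158) and blue at (405,254) and (317,302). The real basket is in the well, bar at (321,205), as the crop shows. The crank axis is at (258,186) with its blade at (260,155). The loupe at (214,180) is not the crank. Next I move above the grip.

drive_tool(
  series=[
    [[0,0,-0.122,0,0,-0.0407],[0,0,-0.122,0,0,-0.0407],[0,0,-0.122,0,0,-0.0407],[-0.2195,-0.383,0,0,0,0],[-0.2195,-0.383,0,0,0,0],[-0.2195,-0.383,0,0,0,0],[-0.2195,-0.383,0,0,0,0],[-0.2195,-0.383,0,0,0,0],[-0.2195,-0.383,0,0,0,0],[-0.2195,-0.383,0,0,0,0],[-0.2195,-0.383,0,0,0,0],[-0.2195,-0.383,0,0,0,0],[-0.2195,-0.383,0,0,0,0],[-0.2195,-0.383,0,0,0,0],[0,0,0,0,0,0],[0,0,0,0,0,0]],
  ],
  jaw=1,
  grip_force=50,
)

```text
clock: 3.65
tcp_pos: [0.5053, -0.0093, 0.286]
orientation: [-0.0, 0.037, 0.999, 0.0]
wrist_force: [0.5, -0.0, 0.4]
finger_gap: 0.0857
grip_force: 0.0
```

```bash
cat >> h.py <<'E'
from scipy.spatial.transform import Rotation as Ro
def tool():
    s=env.get_state(); q=s["orientation"]; return np.array(s["tcp_pos"]),Ro.from_quat([q[1],q[2],q[3],q[0]]).as_matrix(),s
def wproj(P,p,R):
    i=viewer.camera_info("wrist");T=np.array(i["T_tool_cam"]);X=((np.asarray(P)-p)@R-T[:3,3])@T[:3,:3]
    u=X@np.array(i["intrinsics"]).T; return u[:,:2]/u[:,2:]
def go(target,yaw=None):
    p,R,s=tool(); d=(np.array(target)-p)@R/.12; phi=np.arctan2(R[1,0],R[0,0])
    print("phi",round(phi,3),"shift(sum)",np.round(d,3),"turn",None if yaw is None else np.round(-((yaw-phi+np.pi)%(2*np.pi)-np.pi)/np.pi,4))
E
python3 - <<'E'
from h import *
p,R,s=tool(); print(p,s["joint_pos"],s["clock"],s["wrist_force"]);im=viewer.read_camera("wrist").copy()
print(proj([(.566,-.0128,z) for z in (.168,.184,.2,.21)],"scene"))
o=im.copy()
for q in wproj(place(box(.043,.077,-.006,.006,.184,.232),.566,-.0128,3.07),p,R): cv2.circle(o,tuple(int(v) for v in np.round(q)),1,(255,0,0),-1)
for q in wproj([(.566,-.0128,.184)],p,R): cv2.circle(o,tuple(int(v) for v in np.round(q)),2,(0,255,0),-1)
cv2.imwrite("pics/w1.png",cv2.resize(o,None,fx=1.5,fy=1.5)[:,:,::-1])
E
```

```text
[ 0.50525627 -0.00927397  0.2860327 ] [-1.77584731e-01  1.68714028e-01 -3.55112500e-02  1.36745887e+00
  4.38517479e-04 -1.03626790e-01] 3.65 [ 0.5016115  -0.02463577  0.43363265]
[[258.06713577 186.26185011]
 [257.92790079 181.29653471]
 [257.78509676 176.20394233]
 [257.69397037 172.95424722]]
```

View pics/w1.png

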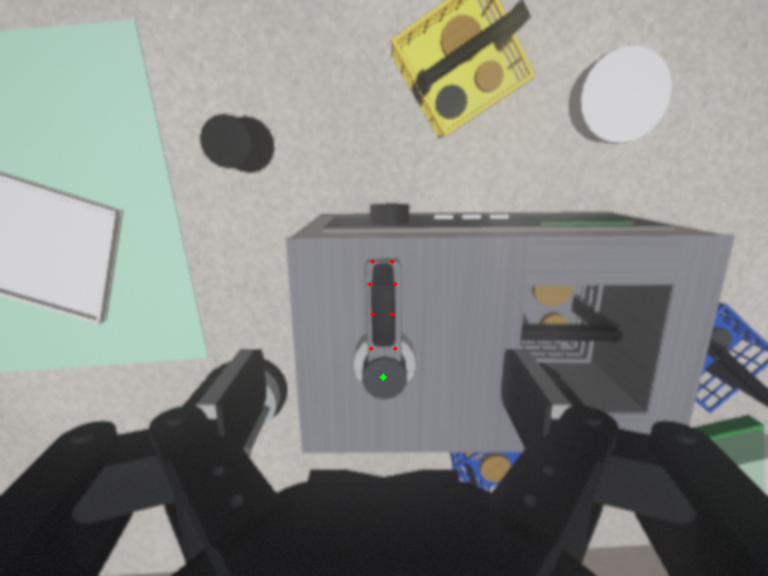

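The blade at (383,305) matches the projected model, as does the hub at (384,378). Descend and grip.

drive_tool(
  series=[
    [[0,0,0.23,0,0,0],[0,0,0.23,0,0,0],[0,0,0.23,0,0,0],[0,0,0,0,0,0]],
  ],
)

```text
clock: 4.2
tcp_pos: [0.5036, -0.0076, 0.2019]
orientation: [-0.002, 0.035, 0.999, 0.0]
wrist_force: [-0.7, 0.7, 0.8]
finger_gap: 0.0854
grip_force: 0.0
```

drive_tool(
  series=[
    [[0,0,0,0,0,0],[0,0,0,0,0,0],[0,0,0,0,0,0],[0,0,0,0,0,0],[0,0,0,0,0,0]],
  ],
  jaw=-1,
  grip_force=50,
)

```text
clock: 4.82
tcp_pos: [0.5059, -0.0092, 0.204]
orientation: [0.0, 0.036, 0.999, 0.0]
wrist_force: [-0.4, 1.9, 2.9]
finger_gap: 0.0113
grip_force: 48.9
```

drive_tool(
  series=[
    [[-0.0062,0.0782,0,0,0,0.05],[-0.0062,0.0782,0,0,0,0.05],[-0.0062,0.0782,0,0,0,0.05],[-0.0062,0.0782,0,0,0,0.05],[-0.0062,0.0782,0,0,0,0.05],[-0.0062,0.0782,0,0,0,0.05],[0,0,0,0,0,0]],
  ],
)

```text
clock: 5.7
tcp_pos: [0.5342, 0.038, 0.204]
orientation: [0.0, 0.486, 0.874, 0.001]
wrist_force: [-0.7, 2.5, 4.4]
finger_gap: 0.0115
grip_force: 49.1
```

```bash
python3 - <<'E'
from h import *
p,R,s=tool(); print(p,s["joint_pos"],s["wrist_force"],s["ft_torque"]); phi=np.arctan2(R[1,0],R[0,0])
print(phi, p[:2]-.06*np.array([np.cos(phi),np.sin(phi)]))
E
```

```text
[0.53420843 0.03797606 0.20396863] [-7.94818582e-02  2.50958671e-01 -1.32862612e-01  1.18646090e+00
  9.38305078e-04  9.36461187e-01] [-0.6722359   2.4736526   4.41921233] [ 0.36317992  0.22323911 -0.07417375]
2.1256500684704047 [ 0.56581757 -0.01302259]
```

drive_tool(
  series=[
    [[-0.0062,0.0782,0,0,0,0.05],[-0.0062,0.0782,0,0,0,0.05],[-0.0062,0.0782,0,0,0,0.05],[-0.0062,0.0782,0,0,0,0.05],[-0.0062,0.0782,0,0,0,0.05],[-0.0062,0.0782,0,0,0,0.05],[-0.0062,0.0782,0,0,0,0.05],[-0.0062,0.0782,0,0,0,0.05],[-0.0062,0.0782,0,0,0,0.05],[-0.0062,0.0782,0,0,0,0.05],[0,0,0,0,0,0]],
  ],
)

```text
clock: 7.08
tcp_pos: [0.6173, 0.0184, 0.204]
orientation: [-0.001, 0.962, 0.274, 0.001]
wrist_force: [1.1, 5.3, 3.9]
finger_gap: 0.0115
grip_force: 49.1
```

```bash
python3 - <<'E'
from h import *
p,R,s=tool(); print(p,s["joint_pos"],s["wrist_force"],s["ft_torque"]); phi=np.arctan2(R[1,0],R[0,0])
print(phi, p[:2]-.06*np.array([np.cos(phi),np.sin(phi)]))
E
```

```text
[0.61733158 0.0184168  0.20400981] [-1.01145417e-01  4.07252044e-01  8.83666045e-02  1.25037650e+00
  2.27013780e-03  2.48606558e+00] [1.09933617 5.27362424 3.93983681] [ 0.59139392 -0.04127021 -0.3766354 ]
0.5543822741203088 [ 0.56631804 -0.01316829]
```

drive_tool(
  series=[
    [[0,0,0,0,0,0],[0,0,0,0,0,0],[0,0,0,0,0,0],[0,0,0,0,0,-0.05882],[0,0,0,0,0,-0.05882],[0,0,0,0,0,-0.05882],[0,0,0,0,0,-0.05882],[0,0,0,0,0,-0.05882],[0,0,0,0,0,-0.05882],[0,0,0,0,0,-0.05882],[0,0,0,0,0,-0.05882],[0,0,0,0,0,-0.05882],[0,0,0,0,0,-0.05882],[0,0,0,0,0,-0.05882],[0,0,0,0,0,-0.05882],[0,0,0,0,0,-0.05882],[0,0,0,0,0,-0.05882],[0,0,0,0,0,-0.05882],[0,0,0,0,0,-0.05882],[0,0,0,0,0,-0.05882]],
  ],
  jaw=1,
)

```text
clock: 9.57
tcp_pos: [0.6163, 0.0177, 0.2033]
orientation: [-0.0, -0.277, 0.961, -0.0]
wrist_force: [-0.4, -1.5, -0.3]
finger_gap: 0.0851
grip_force: 0.0
```

drive_tool(
  series=[
    [[0,0,0,0,0,0],[0,0,0,0,0,0],[0,0,0,0,0,0],[0,0,0,0,0,0],[0,0,0,0,0,0]],
  ],
  jaw=-1,
)

```text
clock: 10.2
tcp_pos: [0.6165, 0.0179, 0.2035]
orientation: [0.0, -0.274, 0.962, 0.0]
wrist_force: [-0.8, -0.0, 0.1]
finger_gap: 0.0115
grip_force: 49.1
```

```bash
python3 - <<'E'
from h import *
p,R,s=tool(); print(p,s["joint_pos"],s["wrist_force"],s["ft_torque"]); phi=np.arctan2(R[1,0],R[0,0])
print(phi, p[:2]+.06*np.array([np.cos(phi),np.sin(phi)]))
E
```

```text
[0.61645423 0.01785443 0.20352004] [-1.01199948e-01  4.07019737e-01  8.68143098e-02  1.25047579e+00
  1.44498672e-04 -6.55466188e-01] [-0.84584489 -0.02826228  0.07987882] [ 0.02771485  0.03704434 -0.10947701]
-2.58732640870691 [ 0.56543702 -0.01372474]
```

drive_tool(
  series=[
    [[0.0062,-0.0782,0,0,0,0.05],[0.0062,-0.0782,0,0,0,0.05],[0.0062,-0.0782,0,0,0,0.05],[0.0062,-0.0782,0,0,0,0.05],[0.0062,-0.0782,0,0,0,0.05],[0.0062,-0.0782,0,0,0,0.05],[0.0062,-0.0782,0,0,0,0.05],[0.0062,-0.0782,0,0,0,0.05],[0.0062,-0.0782,0,0,0,0.05],[0.0062,-0.0782,0,0,0,0.05],[0.0062,-0.0782,0,0,0,0.05],[0.0062,-0.0782,0,0,0,0.05],[0.0062,-0.0782,0,0,0,0.05],[0.0062,-0.0782,0,0,0,0.05],[0.0062,-0.0782,0,0,0,0.05],[0.0062,-0.0782,0,0,0,0.05],[0.0062,-0.0782,0,0,0,0.05],[0.0062,-0.0782,0,0,0,0.05],[0.0062,-0.0782,0,0,0,0.05],[0.0062,-0.0782,0,0,0,0.05]],
  ],
)

```text
clock: 12.7
tcp_pos: [0.5157, -0.0444, 0.2035]
orientation: [-0.0, 0.962, 0.272, 0.002]
wrist_force: [6.7, 4.5, -3.4]
finger_gap: 0.0117
grip_force: 48.7
```

```bash
python3 - <<'E'
from h import *
p,R,s=tool(); print(p,s["joint_pos"],s["wrist_force"],s["ft_torque"]); phi=np.arctan2(R[1,0],R[0,0])
print(phi, p[:2]+.06*np.array([np.cos(phi),np.sin(phi)]))
E
```

```text
[ 0.51567543 -0.04437606  0.20348181] [-2.42309065e-01  2.15495732e-01 -1.80173748e-01  1.17257653e+00
  2.26139959e-03  2.34856401e+00] [ 6.6737031   4.49197588 -3.37002514] [ 0.6360896  -1.05713863  0.26907794]
0.550722855289828 [ 0.56680422 -0.01297786]
```

drive_tool(
  series=[
    [[0,0,0,0,0,0],[0,0,0,0,0,0],[0,0,0,0,0,0],[0,0,0,0,0,-0.05882],[0,0,0,0,0,-0.05882],[0,0,0,0,0,-0.05882],[0,0,0,0,0,-0.05882],[0,0,0,0,0,-0.05882],[0,0,0,0,0,-0.05882],[0,0,0,0,0,-0.05882],[0,0,0,0,0,-0.05882],[0,0,0,0,0,-0.05882],[0,0,0,0,0,-0.05882],[0,0,0,0,0,-0.05882],[0,0,0,0,0,-0.05882],[0,0,0,0,0,-0.05882],[0,0,0,0,0,-0.05882],[0,0,0,0,0,-0.05882],[0,0,0,0,0,-0.05882],[0,0,0,0,0,-0.05882]],
  ],
  jaw=1,
)

```text
clock: 15.2
tcp_pos: [0.5145, -0.0457, 0.2034]
orientation: [-0.0, -0.277, 0.961, -0.0]
wrist_force: [-0.6, -0.8, -0.1]
finger_gap: 0.0853
grip_force: 0.0
```

drive_tool(
  series=[
    [[0,0,0,0,0,0],[0,0,0,0,0,0],[0,0,0,0,0,0],[0,0,0,0,0,0],[0,0,0,0,0,0]],
  ],
  jaw=-1,
)

```text
clock: 15.82
tcp_pos: [0.5144, -0.0453, 0.2035]
orientation: [0.0, -0.274, 0.962, -0.0]
wrist_force: [-0.9, 1.1, 0.6]
finger_gap: 0.0118
grip_force: 49.1
```

drive_tool(
  series=[
    [[-0.0062,0.0782,0,0,0,0.05],[-0.0062,0.0782,0,0,0,0.05],[-0.0062,0.0782,0,0,0,0.05],[-0.0062,0.0782,0,0,0,0.05],[-0.0062,0.0782,0,0,0,0.05],[-0.0062,0.0782,0,0,0,0.05],[-0.0062,0.0782,0,0,0,0.05],[-0.0062,0.0782,0,0,0,0.05],[-0.0062,0.0782,0,0,0,0.05],[-0.0062,0.0782,0,0,0,0.05],[-0.0062,0.0782,0,0,0,0.05],[-0.0062,0.0782,0,0,0,0.05],[-0.0062,0.0782,0,0,0,0.05],[-0.0062,0.0782,0,0,0,0.05],[-0.0062,0.0782,0,0,0,0.05],[-0.0062,0.0782,0,0,0,0.05],[-0.0062,0.0782,0,0,0,0.05],[-0.0062,0.0782,0,0,0,0.05],[-0.0062,0.0782,0,0,0,0.05],[-0.0062,0.0782,0,0,0,0.05]],
  ],
)

```text
clock: 18.32
tcp_pos: [0.6178, 0.0188, 0.2035]
orientation: [-0.001, 0.962, 0.272, 0.001]
wrist_force: [2.4, 3.5, -0.0]
finger_gap: 0.0111
grip_force: 49.0
```

```bash
python3 - <<'E'
from h import *
p,R,s=tool(); print(p,s["joint_pos"],s["wrist_force"],s["ft_torque"]); phi=np.arctan2(R[1,0],R[0,0])
print(phi, p[:2]-.06*np.array([np.cos(phi),np.sin(phi)]))
E
```

```text
[0.61775381 0.01875424 0.20352968] [-1.00371030e-01  4.07975036e-01  8.82733424e-02  1.24917329e+00
  1.93770016e-03  2.49040163e+00] [ 2.42195513  3.46694078 -0.03494754] [ 0.4255763  -0.25845026  0.18116013]
0.5508213427920478 [ 0.56662811 -0.01264899]
```

drive_tool(
  series=[
    [[0,0,0,0,0,0],[0,0,0,0,0,0],[0,0,0,0,0,0],[0,0,0,0,0,-0.05882],[0,0,0,0,0,-0.05882],[0,0,0,0,0,-0.05882],[0,0,0,0,0,-0.05882],[0,0,0,0,0,-0.05882],[0,0,0,0,0,-0.05882],[0,0,0,0,0,-0.05882],[0,0,0,0,0,-0.05882],[0,0,0,0,0,-0.05882],[0,0,0,0,0,-0.05882],[0,0,0,0,0,-0.05882],[0,0,0,0,0,-0.05882],[0,0,0,0,0,-0.05882],[0,0,0,0,0,-0.05882],[0,0,0,0,0,-0.05882],[0,0,0,0,0,-0.05882],[0,0,0,0,0,-0.05882]],
  ],
  jaw=1,
)

```text
clock: 20.82
tcp_pos: [0.6162, 0.018, 0.2035]
orientation: [0.0, -0.277, 0.961, -0.0]
wrist_force: [0.1, -0.1, 0.2]
finger_gap: 0.0853
grip_force: 0.0
```

drive_tool(
  series=[
    [[0,0,0,0,0,0],[0,0,0,0,0,0],[0,0,0,0,0,0],[0,0,0,0,0,0],[0,0,0,0,0,0]],
  ],
  jaw=-1,
)

```text
clock: 21.45
tcp_pos: [0.6165, 0.0178, 0.2035]
orientation: [0.0, -0.273, 0.962, 0.0]
wrist_force: [-0.5, -0.4, 0.6]
finger_gap: 0.0115
grip_force: 49.4
```

drive_tool(
  series=[
    [[0.0062,-0.0782,0,0,0,0.05],[0.0062,-0.0782,0,0,0,0.05],[0.0062,-0.0782,0,0,0,0.05],[0.0062,-0.0782,0,0,0,0.05],[0.0062,-0.0782,0,0,0,0.05],[0.0062,-0.0782,0,0,0,0.05],[0.0062,-0.0782,0,0,0,0.05],[0.0015,-0.039,0,0,0,0.025],[0,0,0,0,0,0]],
  ],
)

```text
clock: 22.58
tcp_pos: [0.6139, -0.0481, 0.2035]
orientation: [-0.0, 0.307, 0.952, 0.001]
wrist_force: [-0.6, 4.2, 1.3]
finger_gap: 0.0112
grip_force: 49.8
```

```bash
python3 - <<'E'
from h import *
p,R,s=tool(); print(p,s["joint_pos"],s["wrist_force"],s["ft_torque"]); phi=np.arctan2(R[1,0],R[0,0])
print(phi, p[:2]+.06*np.array([np.cos(phi),np.sin(phi)]))
E
```

```text
[ 0.61393252 -0.04807039  0.20349766] [-0.20917158  0.40559237  0.08461072  1.25022286  0.00159142  0.41395447] [-0.58459507  4.15916111  1.34606422] [ 0.62305301  0.13983587 -0.36435721]
2.518466934835498 [ 0.56520902 -0.01305581]
```

drive_tool(
  series=[
    [[0.0003,-0.0157,0,0,0,0.01],[0.0003,-0.0157,0,0,0,0.01],[0.0003,-0.0157,0,0,0,0.01],[0,0,0,0,0,0]],
  ],
)

```text
clock: 23.08
tcp_pos: [0.6105, -0.0524, 0.2035]
orientation: [-0.0, 0.351, 0.936, 0.001]
wrist_force: [-0.7, 5.4, 1.6]
finger_gap: 0.0113
grip_force: 49.7
```

drive_tool(
  series=[
    [[0.0003,-0.0157,0,0,0,0.01],[0.0003,-0.0157,0,0,0,0.01],[0,0,0,0,0,0]],
  ],
)

```text
clock: 23.45
tcp_pos: [0.6096, -0.0534, 0.2035]
orientation: [0.001, 0.378, 0.926, 0.002]
wrist_force: [5.2, 10.5, -1.7]
finger_gap: 0.0115
grip_force: 61.6
```

```bash
python3 - <<'E'
from h import *
p,R,s=tool(); print(p,s["wrist_force"],s["ft_torque"]); phi=np.arctan2(R[1,0],R[0,0])
print(phi-np.pi, p[:2]+.06*np.array([np.cos(phi),np.sin(phi)]))
E
```

```text
[ 0.60956813 -0.05338536  0.20354802] [ 5.20233733 10.4737536  -1.70609372] [ 1.53655625 -0.77476884  1.3380845 ]
-0.7749293544883309 [ 0.5666999  -0.01140542]
```

drive_tool(
  series=[
    [[0,-0.015,0,0,0,0],[0,0,0,0,0,0]],
  ],
)

```text
clock: 23.7
tcp_pos: [0.6096, -0.0534, 0.2036]
orientation: [0.001, 0.377, 0.926, 0.004]
wrist_force: [10.0, 15.1, -1.5]
finger_gap: 0.0114
grip_force: 61.1
```

drive_tool(
  series=[
    [[0,0,0,0,0,0],[0,0,0,0,0,0],[0,0,0,0,0,0],[0,0,-0.4,0,0,0],[0,0,-0.4,0,0,0],[0,0,0,0,0,0.055],[0,0,0,0,0,0.055],[0,0,0,0,0,0.055],[0,0,0,0,0,0.055],[0,0,0,0,0,0.056],[0,0,0,0,0,0]],
  ],
  jaw=1,
)

```text
clock: 25.08
tcp_pos: [0.6067, -0.0578, 0.2995]
orientation: [0.0, 0.733, 0.68, -0.0]
wrist_force: [-0.2, 0.6, 0.4]
finger_gap: 0.0852
grip_force: 0.0
```

```bash
python3 - <<'E'
from h import *
go([.5765,.1368,.295],-.07+np.pi/2)
E
```

```text
phi 1.495 shift(sum) [ 1.598 -0.374  0.037] turn -0.0018
```

drive_tool(
  series=[
    [[0.4,-0.0935,0,0,0,0],[0.4,-0.0935,0,0,0,0],[0.4,-0.0935,0,0,0,0],[0.4,-0.0935,0,0,0,0],[0,0,0,0,0,0],[0,0,0,0,0,0]],
  ],
)

```text
clock: 25.82
tcp_pos: [0.5768, 0.1374, 0.2995]
orientation: [0.0, 0.733, 0.68, -0.0]
wrist_force: [0.1, -0.6, -0.2]
finger_gap: 0.0855
grip_force: 0.0
```

```bash
python3 - <<'E'
from h import *
p,R,s=tool(); print(p,s["joint_pos"]);im=viewer.read_camera("wrist");o=im.copy()
for q in wproj(place(box(-.005,.005,-.044,.044,.215,.215),.5765,.1368,-.07),p,R): cv2.circle(o,tuple(int(v) for v in np.round(q)),1,(255,0,0),-1)
for q in wproj(place(box(-.005,.005,-.044,.044,.199,.199),.5765,.1368,-.07),p,R): cv2.circle(o,tuple(int(v) for v in np.round(q)),1,(0,255,0),-1)
cv2.imwrite("pics/w2.png",cv2.resize(o,None,fx=1.5,fy=1.5)[:,:,::-1])
E
```

```text
[0.57683351 0.13744291 0.29946582] [ 9.88039687e-02  3.42879071e-01  2.26435066e-01  1.45418519e+00
 -4.43186562e-04  1.74413576e+00]
```

View pics/w2.png

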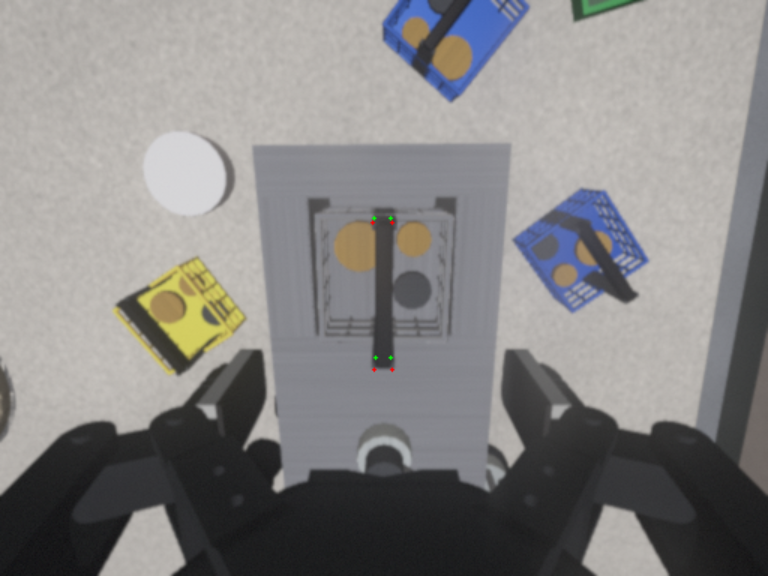

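The basket is up in the well with its rim just above the deck, and its bar runs (384,212) to (382,367), matching the projection. Take it.

drive_tool(
  series=[
    [[0.02,0,0.28,0,0,0],[0,0,0.28,0,0,0],[0,0,0.27,0,0,0],[0,0,0,0,0,0],[0,0,0,0,0,0]],
  ],
)

```text
clock: 26.5
tcp_pos: [0.5778, 0.1392, 0.2011]
orientation: [0.0, 0.734, 0.679, 0.001]
wrist_force: [0.9, 0.3, 0.3]
finger_gap: 0.0858
grip_force: 0.0
```

drive_tool(
  series=[
    [[0,0,0,0,0,0],[0,0,0,0,0,0],[0,0,0,0,0,0],[0,0,0,0,0,0],[0,0,0,0,0,0]],
  ],
  jaw=-1,
  grip_force=60,
)

```text
clock: 27.12
tcp_pos: [0.5772, 0.1402, 0.2002]
orientation: [0.0, 0.734, 0.679, 0.0]
wrist_force: [0.3, 0.2, 2.6]
finger_gap: 0.009
grip_force: 59.1
```

drive_tool(
  series=[
    [[0,0,-0.1,0,0,0],[0,0,-0.15,0,0,0],[0,0,-0.2,0,0,0],[0,0,-0.2,0,0,0],[0,0,-0.2,0,0,0],[0,0,-0.15,0,0,0],[0,0,0,0,0,0]],
  ],
)

```text
clock: 28.0
tcp_pos: [0.5775, 0.1401, 0.3214]
orientation: [0.001, 0.734, 0.679, 0.001]
wrist_force: [0.2, 0.2, -4.6]
finger_gap: 0.0091
grip_force: 58.6
```

```bash
python3 - <<'E'
from h import *
p,R,s=tool(); print(s["joint_pos"],s["ft_torque"])
go([.493,-.358,.32],-.395+np.pi/2)
im=viewer.read_camera("side");cv2.imwrite("pics/s3.png",cv2.resize(im[80:300,120:400],None,fx=2.5,fy=2.5)[:,:,::-1])
E
```

```text
[1.02986750e-01 3.45462498e-01 2.83259592e-01 1.50600529e+00
 7.37197611e-05 1.75064476e+00] [-0.02123906  0.03282619  0.03761542]
phi 1.494 shift(sum) [-4.193 -0.383  0.008] turn 0.1013
```

View pics/s3.png

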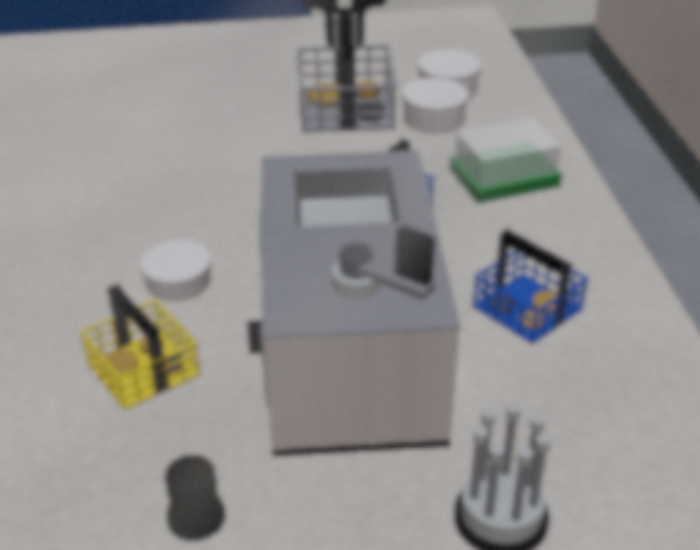

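The side view shows the basket level in the gripper at (345,90), the well empty with its platform up, and the crank at its stop. Carry it to the tray.

drive_tool(
  series=[
    [[-0.15,-0.0137,-0.06,0,0,0],[-0.25,-0.0228,-0.06,0,0,0],[-0.36,-0.0329,0,0,0,0],[-0.36,-0.0329,0,0,0,0],[-0.36,-0.0329,0,0,0,0],[-0.36,-0.0329,0,0,0,0],[-0.36,-0.0329,0,0,0,0],[-0.36,-0.0329,0,0,0,0],[-0.36,-0.0329,0,0,0,0],[-0.36,-0.0329,0,0,0,0],[-0.36,-0.0329,0,0,0,0],[-0.36,-0.0329,0,0,0,0],[-0.193,-0.0176,0,0,0,0],[0,0,0,0,0,0.0338],[0,0,0,0,0,0.0338],[0,0,0,0,0,0.0338],[0,0,0,0,0,0],[0,0,0,0,0,0]],
  ],
)

```text
clock: 30.3
tcp_pos: [0.4922, -0.3579, 0.3341]
orientation: [-0.0, 0.832, 0.555, 0.0]
wrist_force: [0.1, -0.1, -3.7]
finger_gap: 0.009
grip_force: 58.6
```

```bash
python3 - <<'E'
from h import *
p,R,s=tool(); print(p,s["joint_pos"],s["wrist_force"])
go([.493,-.358,.1],-.395+np.pi/2)
o=viewer.read_camera("wrist").copy()
for q in wproj(place(box(-.064,.064,-.064,.064,.014,.014),.493,-.358,-.395),p,R): cv2.circle(o,tuple(int(v) for v in np.round(q)),2,(255,0,0),-1)
b=place(box(-.044,.044,-.044,.044,-.07,-.07),p[0],p[1],np.arctan2(R[1,0],R[0,0])-np.pi/2); b[:,2]+=p[2]
for q in wproj(b,p,R): cv2.circle(o,tuple(int(v) for v in np.round(q)),2,(0,255,0),-1)
cv2.imwrite("pics/w4.png",cv2.resize(o,None,fx=1.5,fy=1.5)[:,:,::-1])
E
```

```text
[ 0.49223045 -0.35791105  0.33407041] [-7.60595969e-01  3.81981463e-01  3.66952871e-01  1.55635885e+00
  1.41283290e-04  1.20383802e+00] [ 0.08187727 -0.09471906 -3.66366014]
phi 1.177 shift(sum) [1.000e-03 7.000e-03 1.951e+00] turn 0.0004
```

View pics/w4.png

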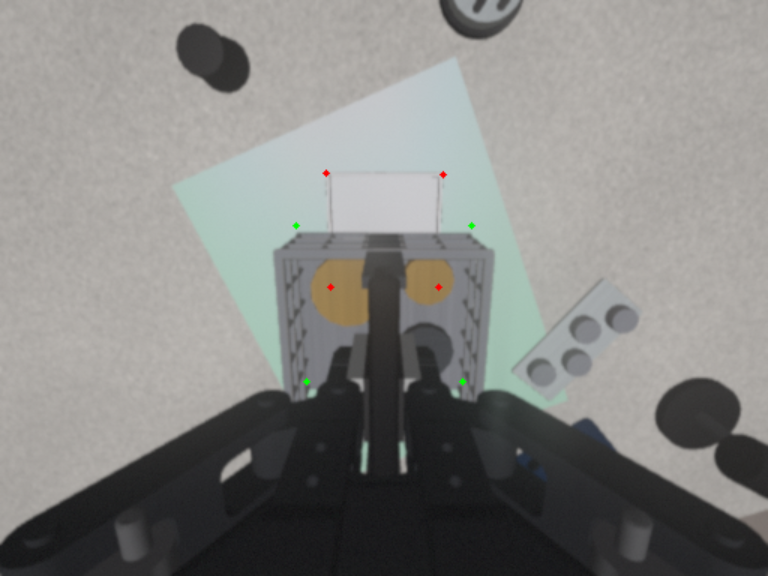

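The held basket is square with the tray, whose far edge runs (330,173) to (440,173). Lower it.

drive_tool(
  series=[
    [[0,0.007,0.2,0,0,0],[0,0,0.3,0,0,0],[0,0,0.3,0,0,0],[0,0,0.3,0,0,0],[0,0,0.3,0,0,0],[0,0,0.3,0,0,0],[0,0,0.2,0,0,0],[0,0,0.15,0,0,0],[0,0,0.05,0,0,0],[0,0,0.03,0,0,0],[0,0,0,0,0,0]],
  ],
)

```text
clock: 31.72
tcp_pos: [0.4936, -0.3587, 0.0792]
orientation: [0.0, 0.832, 0.555, 0.0]
wrist_force: [-0.3, 0.4, -2.2]
finger_gap: 0.0092
grip_force: 58.6
```

drive_tool(
  series=[
    [[0,0,0.015,0,0,0],[0,0,0.01,0,0,0],[0,0,0,0,0,0]],
  ],
)

```text
clock: 32.1
tcp_pos: [0.4933, -0.3584, 0.0757]
orientation: [0.0, 0.832, 0.554, 0.0]
wrist_force: [-0.9, 0.5, -2.9]
finger_gap: 0.009
grip_force: 58.6
```

drive_tool(
  series=[
    [[0,0,0.01,0,0,0],[0,0,0.005,0,0,0],[0,0,0,0,0,0],[0,0,0,0,0,0]],
  ],
)

```text
clock: 32.6
tcp_pos: [0.4934, -0.3585, 0.0745]
orientation: [0.0, 0.832, 0.554, 0.0]
wrist_force: [-1.7, 2.5, 6.0]
finger_gap: 0.0086
grip_force: 59.8
```

Contact is felt (+6 N). Release and retreat.

drive_tool(
  series=[
    [[0,0,0,0,0,0],[0,0,0,0,0,0],[0,0,0,0,0,0],[0,0,0,0,0,0]],
  ],
  jaw=1,
)

```text
clock: 33.1
tcp_pos: [0.4933, -0.3584, 0.0736]
orientation: [-0.0, 0.832, 0.554, 0.0]
wrist_force: [-0.5, -0.6, -0.2]
finger_gap: 0.0801
grip_force: 0.0
```

drive_tool(
  series=[
    [[0,0,-0.15,0,0,0],[0,0,-0.3,0,0,0],[0,0,-0.4,0,0,0],[0,0,-0.4,0,0,0],[0,0,-0.4,0,0,0],[0,0,0,0,0,0]],
  ],
)

```text
clock: 33.85
tcp_pos: [0.4948, -0.3599, 0.2767]
orientation: [0.004, 0.832, 0.554, 0.001]
wrist_force: [0.2, -0.2, 0.1]
finger_gap: 0.0856
grip_force: 0.0
```

```bash
python3 - <<'E'
from h import *
a=viewer.read_camera("wrist");b=viewer.read_camera("side")
cv2.imwrite("pics/end.png",np.hstack([cv2.resize(a,(400,300)),cv2.resize(b,(400,300))])[:,:,::-1])
E
```

```text
(no output)
```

View pics/end.png

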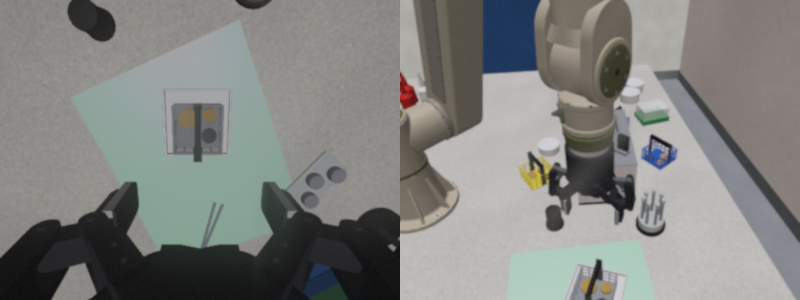

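```bash
python3 - <<'E'
from h import *
p,R,s=tool(); o=viewer.read_camera("wrist")
c=wproj([(.493,-.358,.03)],p,R)[0].astype(int); k=6
z=cv2.resize(o[c[1]-50:c[1]+45,c[0]-60:c[0]+60],None,fx=k,fy=k,interpolation=3)
def dots(P,col):
    for q in wproj(P,p,R): cv2.circle(z,tuple(int(v) for v in (q-c+[60,50])*k+k/2),3,col,-1)
dots(place(box(-.06,.06,-.06,.06,.014,.014),.493,-.358,-.395),(255,0,0))
dots(place(box(-.044,.044,-.044,.044,.004,.004),.4934,-.3585,-.395),(0,255,0))
dots(place(box(-.044,.044,-.044,.044,.049,.049),.4934,-.3585,-.395),(0,0,255))
cv2.imwrite("pics/end2.png",z[:,:,::-1])
E
```

```text
(no output)
```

View pics/end2.png

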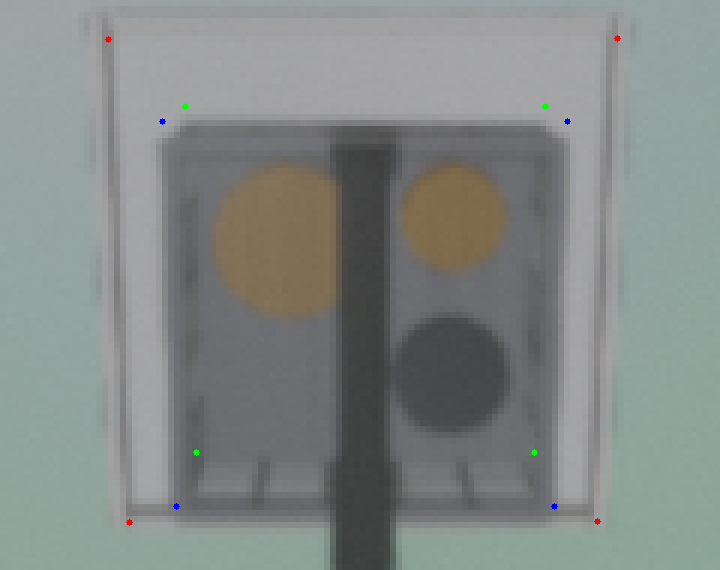

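The zoomed crop shows the basket flat and square. Its base lies inside the tray rim, with about 9 mm of clearance on the near side and more on the others.

```bash
python3 -c "
from workcell import order
print(order.hand_in())"
```

```text
the job is handed in; nothing more can be done
None
```

The job is handed in: the crank is at its stop with the lift up, the basket stands flat inside the drip tray, and the arm touched none of the bystanders; it ended at about 34 s of the 72 s allowed.

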